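Reset the toe stop of the club-head gauge to the size marked red

ROBOT

A 6-joint arm with a two-finger parallel gripper is mounted at the origin on a cart in front of the work surface, level with it; the furniture and walls round the work are solid. World frame = base frame: x ahead of the robot, y to its left, z up, the work surface at z = 0. Lengths are in m, angles in rad, forces in N, time in s.
With the tool pointing down it reaches from about 0.425 to 0.925 m from the base axis. Payload 12.5 kg.
Tool frame: the origin (TCP) lies midway between the tips of the shut fingers; the grasp point (between the pads) lies r.grasp_offset behind it (r.grasp_offset is the distance from the TCP to the grasp point, in m); z points along the fingers, y is the line along which they close (so a half turn about z gives the same grasp; the last joint's range is limited). The gripper opens to 85 mm and grips with 20 to 120 N. Pads are 22 mm wide; open, the fingers measure 114 mm over their backs; the gripper's body (76 mm by 85 mm) begins 54 mm behind the grasp point. The pads swing forward as they close: fully open they stand 13 mm farther back than shut.
Start: joints at [-1.348, 0.491, 1.559, -0, 1.092, -0.106], TCP at [0.202, -0.592, 0.194] pointing down, gripper open.
Joint ranges: [-3.1, 3.1], [-0.84, 2.19], [0.05, 2.79], [-1.13, 4.28], [0.06, 2.93], [-2.69, 2.69]. Speed limits (rad/s): [2.22, 2.22, 2.79, 3.14, 3.14, 3.14].

INTERFACE

Orientations are given as a unit quaternion [x, y, z, w].
In Python, from station import r gives the robot as it stands.
- The arm moves only by the tool step_arm, never from a script. Its argument "deltas" is a list of rows, each a list of 5 numbers: the shift along the world's x, y, z in m, then the turn about the world's z in rad, then the opening, from -1 (shut) to 1 (fully open). A call has 1 to 12 rows; each row is the pose to reach, as a shift and turn from the pose commanded when the call began; what a row does not reach only later rows make up. A row lasts 1/10 s, in which the tool goes at most 50 mm and 8.59 degrees, less where a joint would pass 70% of its speed; a pose out of reach is approached as far as the arm can. A call with a gripper value outside its range is refused whole. The fingers move at their own pace and stop on an object; the grip force is fixed at half the most. Time passes only in rows, so rows that repeat a pose let the fingers close. It gives the time, the measured TCP pose, the force, the opening and the grip force at its end, in the units of the state.
- r.sense(): the state, without advancing time (a new reading comes with each control period).
- r.get_image(name): name is "scene" or "top"; returns (picture, depth): 480x640x3 uint8, red, green, blue; 480x640 float32, m along the optical axis (not along the pixel's ray), 0 where there is no reading.
- r.camera_params(name): a dict with "fx", "fy", "cx", "cy" (pixels), "view" (4x4, takes a point from world to camera coordinates). Camera axes: x right, y up, looking along -z (the intrinsics and any distortion apply to the point x, -y, -z); pixel columns grow to the right and rows downward; lengths in m; the calibration is good to about 2 mm. A picture is of the moment at which its call begins. camera_params takes no time and is no camera call.
- r.hand_in(): hands the job in; it is judged then, once.
The state is a dict: "clock": time; "joint_pos": joint angles; "qd": joint speeds; "joint_efforts": joint torques, N m; "position": TCP position; "eef_rot": TCP orientation; "ft_force": force on the tool from outside, world axes, zero at the start; "torque": the same for the moment, N m; "gripper_width": finger opening in m; "gripper_force": force on a finger pad.
Only numpy, scipy, OpenCV 4.12 (cv2) and the standard library are available. Lean on these libraries where they do the work, as an engineer would, in place of code of your own. Each camera call takes 0.05 s, during which the arm holds its last target. There are 200 camera calls.

TASK

The blue toe stop of the club-head gauge has to be set for the batch whose size is marked by the red tab. Pinch the brass snap button in flush and slide the blue sleeve towards the red tab until the button pops out through the next hole and stops it, then tug the sleeve back the way it came, firmly but gently, to be sure that the button holds. Never lean on the button hard, leave the heads, the driver and the block around it alone, and let go at the end.

Things in the scene. Friction and masses are not known exactly. Their poses are not given: they have to be found in the camera images.
- gauge: bench gauge for club heads, fixed: base plate 172 x 316 x 12 mm with a 25 mm square steel tube along its y between two dark brackets (y = +-142 mm, 90 mm high), axis 66 mm above the table. Origin on the table below the tube's axis, mid-way between the brackets; x points from the front (robot's side) to the felt bed at the back. Free room for fingers on both sides of the sleeve from 35 mm above the table up
- button_tip (a point): tip of the brass button, which stays with the tube while the sleeve slides: in the gauge's frame x = -20.5 mm when out (4.5 mm proud of the sleeve), -16 mm when flush with the sleeve's front face, -13.5 mm when under its wall; y = 0, z = 66 mm
- sleeve_mid (a point): point on the tube's axis at the sleeve's middle hole, half-way up the sleeve (66 mm above the table); moves with the sleeve. Here it can be pinched from above, one finger on the button in the front face and the other on the back face, closing along gauge x: 32 mm wide, 36.5 mm over the button; a grip of 40 N does no harm
- stop_pointer (a point): tip of the steel pointer that hangs from the sleeve in front of the tube, over the white scale; 45 mm towards gauge -y from the sleeve's middle hole; moves with the sleeve
- red_tab: red plastic tab 28 mm high, 12 mm wide, clipped over the scale at the base's front edge (fixed): the pointer has to end at it. Set by hand, up to 4 mm off the true place of one of the two outer settings: it tells which of them is meant (one click from the start), not the exact place. Origin at its foot, y along the tube
- yellow_tab: the same in yellow, at the other outer setting, which is not wanted
- stop_sleeve: blue square sleeve, 32 x 124 x 32 mm, wall 2.5 mm; slides only along the tube (gauge y), 2 N of friction. Carries the arm of the toe stop behind its +y end (from y = +46 mm). Its front face (gauge -x) has three 12 mm holes: one in the middle (there the button stands at the start) and one 25 to 35 mm to either side, not evenly spaced. Origin: on the tube's axis at the middle hole
- snap_button: brass spring button of the inner tube, 10 mm across, domed; moves only in and out (gauge x), pushed in with 2 to 6 N. Out, it locks the sleeve with 1 mm of play each way. Pressed flush by a flat finger, it slips under the wall when the sleeve is slid with 8 to 15 N; it springs out at the next hole that no finger covers. The sleeve must not bear on it with over 20 N; a tug of 5 to 10 N shows that it holds. Origin at its tip
- head_a: bystander: black club head 70 x 119 x 50 mm standing behind the gauge; origin under its middle
- head_b: bystander: second black club head, the same
- white_block: bystander: white rubber block 30 x 50 x 18 mm, lying loose in front of the gauge; origin under its middle
- red_driver: bystander: small screwdriver with a red handle, 25 x 121 x 22 mm, lying loose in front of the gauge; origin under its middle

How it is judged:
By the outcome, as a careful person would: the job done as asked, in the order asked, and still so for the second after the job is handed in, with the robot touching nothing.
It also fails if it takes over 45 s, if anything falls off the work surface, if the arm or the gripper's body presses on something with over 40 N, if the wrist force passes 120 N, or if a joint passes its speed limit or range.

## Working session

There is one attempt and no reset: what is moved stays moved. The work goes in short steps, Python scripts to look and compute and a tool call to move; the robot and the scene stay as the last step left them, time stands still between calls to the robot, and variables do not carry over. Pictures are saved under pics/ and viewed, at most 10 in all, crops included, and the job is handed in when it is done.

Besides the shell and the picture viewer there is one more tool, called after "Request:" as name(argument=value, ...), one argument or row to a line, values as JSON. step_arm: Moves the arm, as the interface text tells. Its arguments: {"type":"object","properties":{"deltas":{"type":"array"}},"required":["deltas"]}

```bash
ls; mkdir -p pics; cat > h.py <<'E'
import numpy as np, cv2
from station import r
def snap(n,f=None):
    im,d=r.get_image(n)
    if f: cv2.imwrite(f,im[:,:,::-1]); np.savez(f+'.npz',im=im,d=d)
    return im,d
def world(n,d):
    p=r.camera_params(n); v,u=np.mgrid[0:480,0:640]
    c=np.stack([(u-p['cx'])/p['fx']*d,-(v-p['cy'])/p['fy']*d,-d,np.ones_like(d)],-1)
    return (c@np.linalg.inv(np.array(p['view'])).T)[...,:3]
E
python3 - <<'E'
from h import *
snap('scene','pics/s1.png');snap('top','pics/t1.png')
print(r.camera_params('scene'),r.camera_params('top'),r.sense(),r.grasp_offset)
E
```

```text
pics
{'fx': 487.0427866079369, 'fy': 487.0427866079369, 'cx': 310.23760178761484, 'cy': 242.0936245571114, 'view': array([[-0.75400109, -0.65683419,  0.00715579,  0.41524531],
       [ 0.43171624, -0.48731165,  0.75904443, -0.3112696 ],
       [-0.49507924,  0.5754096 ,  0.6509995 , -0.644957  ],
       [ 0.        ,  0.        ,  0.        ,  1.        ]])} {'fx': 526.4661638057459, 'fy': 526.4661638057459, 'cx': 314.7278484549408, 'cy': 235.17865559711385, 'view': array([[ 0.00358582, -0.99963811,  0.02666083, -0.05353085],
       [ 0.98593576,  0.00798887,  0.16693369, -0.55157865],
       [-0.16708627,  0.02568727,  0.9856076 , -0.84376122],
       [ 0.        ,  0.        ,  0.        ,  1.        ]])} {'clock': 0.1, 'joint_pos': array([-1.34760989e+00,  4.91528611e-01,  1.55938388e+00,  2.05245375e-06,
        1.09171557e+00, -1.05636889e-01]), 'qd': array([ 4.37392345e-04, -5.72949152e-04, -9.78687061e-04,  3.66094374e-04,
       -1.29793398e-05,  5.53279798e-04]), 'joint_efforts': array([ 3.36631463e-03, -6.19446731e+01, -2.62028307e+01, -5.99248574e-05,
        2.93601610e-03, -1.07247416e-05]), 'position': array([ 0.20177833, -0.59128131,  0.19326957]), 'eef_rot': array([ 9.86514765e-01,  1.63671468e-01, -2.95014993e-05, -5.16862776e-04]), 'ft_force': array([ 1.10320164, -0.11736758,  0.30750219]), 'torque': array([-0.00694702,  0.01703949, -0.02863041]), 'gripper_force': 0.0, 'gripper_width': 0.08509971923041264} 0.0187
```

View pics/s1.png

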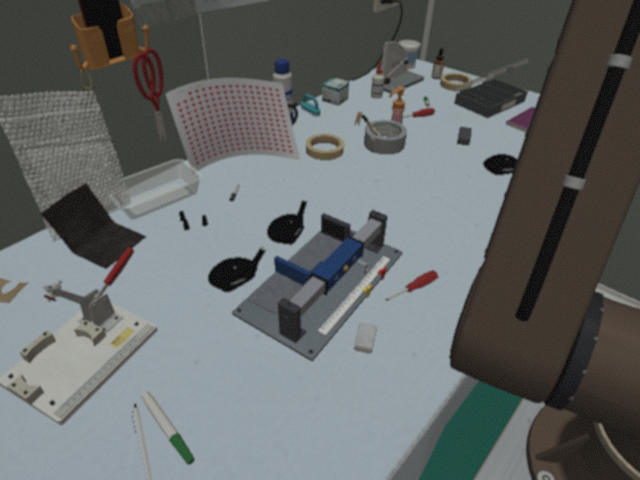

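View pics/t1.png

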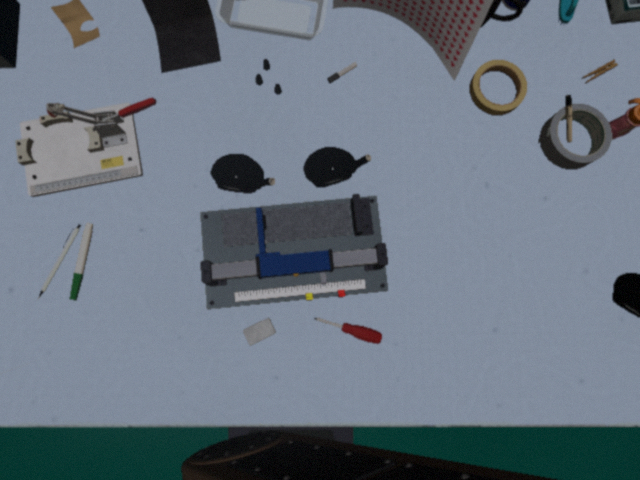

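The top view shows the gauge at about (293,262), with the sleeve at (295,264) and the brass button at (296,274). The yellow tab is at (309,296) and the red one at (341,294), so red is towards the image right, i.e. world −y. The block is at (259,331) and the driver at (350,330), both in front.

```bash
python3 - <<'E'
from h import *
for n,f in (('top','pics/t1.png'),('scene','pics/s1.png')):
    z=np.load(f+'.npz');im,d=z['im'],z['d'];W=world(n,d);hsv=cv2.cvtColor(im,cv2.COLOR_RGB2HSV)
    H,S,V=[hsv[...,i].astype(int) for i in range(3)]
    reg=(W[...,0]>.35)&(W[...,0]<.75)&(abs(W[...,1]+.02)<.2)&(d>0)
    top=(H>100)&(H<130)&(S>130)&reg&(W[...,2]>.076)&(W[...,2]<.09)
    v,u=np.nonzero(top);P=W[top]
    box=cv2.minAreaRect((P[:,:2]*1000).astype(np.float32));print(n,'blue',len(P),box,np.median(P[:,2]))
    for nm,m in (('red',((H<8)|(H>172))&(S>150)),('yel',(H>20)&(H<35)&(S>150)),('brass',(H>8)&(H<20)&(S>90))):
        m=m&reg;k,l,s,c=cv2.connectedComponentsWithStats(m.astype(np.uint8))
        for i in range(1,k):
            if s[i,4]>=4: print(nm,s[i],np.median(W[l==i],0).round(4))
    # tube (grey) heights & brackets
    br=reg&(W[...,2]>.084)&(W[...,2]<.098)&(S<100)
    k,l,s,c=cv2.connectedComponentsWithStats(br.astype(np.uint8))
    for i in range(1,k):
        if s[i,4]>20: print('br',s[i],W[l==i].mean(0).round(4))
    tb=reg&(W[...,2]>.072)&(W[...,2]<.084)&(S<110)
    k,l,s,c=cv2.connectedComponentsWithStats(tb.astype(np.uint8))
    for i in range(1,k):
        if s[i,4]>20: print('tube',s[i],W[l==i].mean(0).round(4))
    base=reg&(W[...,2]>.007)&(W[...,2]<.017)
    print('base',cv2.minAreaRect((W[base][:,:2]*1000).astype(np.float32)))
im=cv2.imread('pics/t1.png')[190:350,190:400];a=cv2.resize(im,None,fx=3.7,fy=3.7,interpolation=cv2.INTER_CUBIC)
cv2.imwrite('pics/c1.png',a)
E
```

```text
top blue 1453 ((502.715576171875, -14.74200439453125), (37.58491516113281, 117.00090789794922), 6.031270980834961) 0.08078384514033288
red [338 290   7   7  37] [ 0.4564 -0.0965  0.0191]
red [343 324  38  19 379] [ 0.389  -0.1335  0.0191]
yel [306 294   7   6  35] [ 0.4508 -0.0415  0.0191]
brass [293 273   5   3   8] [ 0.4831 -0.0179  0.0695]
br [376 243  12  23 220] [ 0.5146 -0.157   0.0888]
br [200 261  12  23 225] [0.4848 0.1241 0.0889]
tube [328 246  56  25 760] [ 0.5099 -0.112   0.0776]
tube [205 254  56  30 795] [0.4895 0.0789 0.0776]
base ((539.0585327148438, -22.996734619140625), (357.46392822265625, 368.3127136230469), 85.580810546875)
scene blue 872 ((501.4376220703125, -11.644790649414062), (37.73850631713867, 119.8551025390625), 5.99971342086792) 0.08099051139770835
red [379 268   6   9  24] [ 0.4513 -0.0901  0.0223]
red [409 272  27  18 201] [ 0.3852 -0.1264  0.0184]
yel [365 286   5   8  20] [ 0.4449 -0.0341  0.0225]
brass [344 267   4   3   5] [ 0.4818 -0.0123  0.0673]
br [369 210  19  11 119] [ 0.5129 -0.1525  0.0883]
br [278 298  23  17 200] [0.4827 0.129  0.0886]
tube [348 216  40  33 436] [ 0.5081 -0.1156  0.0779]
tube [278 273  50  47 667] [0.4866 0.0855 0.0777]
base ((533.5121459960938, -10.261138916015625), (354.4847412109375, 318.5063171386719), 5.801191329956055)
```

View pics/c1.png

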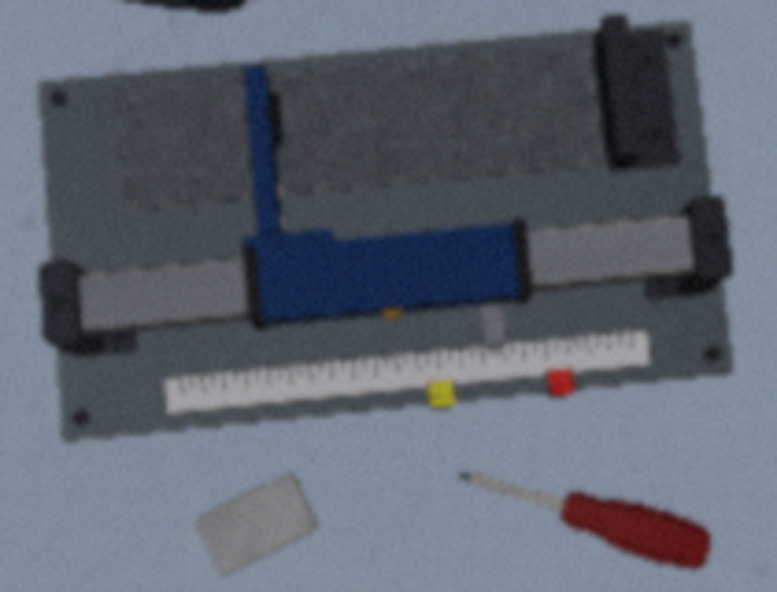

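The crop shows the button at the sleeve's middle hole, facing the robot. The pointer is at crop (495,325), with yellow to its left and red to its right. So the gauge is turned about +0.106 rad, its origin is near (0.500, −0.014), and the slide goes along gauge −y. Moving to hover.

Request:
step_arm(
  deltas=[
    [0.022,0.042,0,0.11,1],
    [0.045,0.084,0,0.22,1],
    [0.068,0.126,0,0.33,1],
    [0.09,0.168,0,0.44,1],
    [0.112,0.21,0,0.55,1],
    [0.135,0.252,0,0.66,1],
    [0.158,0.294,0,0.77,1],
    [0.18,0.336,0,0.88,1],
    [0.203,0.378,0,0.99,1],
    [0.226,0.42,0,1.1,1],
    [0.248,0.462,0,1.21,1],
    [0.27,0.504,0,1.32,1],
  ],
)

```text
clock: 1.3
position: [0.4724, -0.0856, 0.1938]
eef_rot: [0.677, 0.736, 0.0, 0.0]
ft_force: [0.0, -1.1, -0.3]
gripper_width: 0.0855
gripper_force: 0.0
```

Request:
step_arm(
  deltas=[
    [0.014,0.037,0,0.027,1],
    [0.028,0.074,0,0.027,1],
    [0.028,0.074,-0.04,0.027,1],
    [0.028,0.074,-0.04,0.027,1],
    [0.028,0.074,-0.04,0.027,1],
  ],
)

```text
clock: 1.8
position: [0.4995, -0.0137, 0.1539]
eef_rot: [0.669, 0.743, -0.001, -0.001]
ft_force: [-0.4, 0.2, -0.8]
gripper_width: 0.0853
gripper_force: 0.0
```

```bash
python3 - <<'E'
from h import *
from scipy.spatial.transform import Rotation as R
z=np.load('pics/t1.png.npz');W=world('top',z['d'])
m=(abs(W[...,0]-.53)<.12)&(abs(W[...,1]+.02)<.1);print('maxz',np.percentile(W[m][:,2],[99,99.9,100]))
s=r.sense();print(s['clock'],s['position'],R.from_quat(s['eef_rot']).as_matrix()[:,1],s['ft_force'],s['gripper_width'])
snap('scene','pics/s2.png')
im,_=snap('top','pics/t2.png')
a=cv2.imread('pics/s2.png')[170:350,220:440];b=cv2.imread('pics/t2.png')[190:370,190:410]
cv2.imwrite('pics/c2.png',cv2.resize(np.hstack([a,b]),(800,327),interpolation=cv2.INTER_CUBIC))
E
```

```text
maxz [0.08275047 0.08428394 0.08679166]
1.8 [ 0.49947502 -0.01372288  0.15389146] [ 0.99450124  0.1047081  -0.00186794] [-0.41590374  0.23443963 -0.81250049] 0.0852745663540763
```

View pics/c2.png

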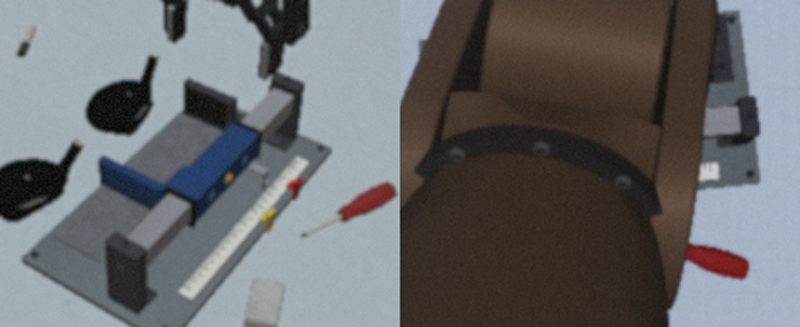

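The scene crop shows the gripper above the sleeve, the button out at (229,178), and holes at (210,197) and (250,156). Nothing is in the way of the descent.

Request:
step_arm(
  deltas=[
    [0,0,-0.04,0,1],
    [0,0,-0.07,0,1],
    [0,0,-0.09,0,1],
    [0,0,-0.107,0,1],
    [0,0,-0.107,0,0.1],
    [0,0,-0.107,0,0.1],
    [0,0,-0.107,0,0.1],
    [0,0,-0.107,0,0.1],
  ],
)

```text
clock: 2.7
position: [0.5004, -0.0138, 0.048]
eef_rot: [0.669, 0.743, 0.001, 0.001]
ft_force: [0.5, 0.1, -0.3]
gripper_width: 0.0473
gripper_force: 0.0
```

```bash
python3 - <<'E'
from h import *
snap('scene','pics/s3.png')
cv2.imwrite('pics/c3.png',cv2.resize(cv2.imread('pics/s3.png')[200:320,265:425],(800,600),interpolation=cv2.INTER_CUBIC))
E
```

```text
(no output)
```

View pics/c3.png

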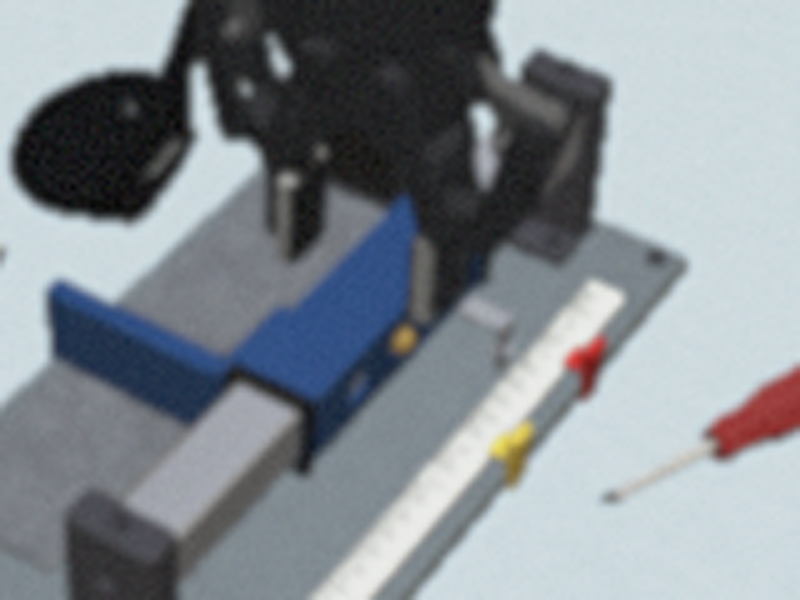

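```bash
python3 - <<'E'
from h import *
z=np.load('pics/s3.png.npz');W=world('scene',z['d']);P=r.camera_params('scene')
def proj(p):
    c=np.array(P['view'])@np.r_[p,1];u=P['cx']+P['fx']*c[0]/-c[2];v=P['cy']-P['fy']*c[1]/-c[2];return ((u-265)*5,(v-200)*5)
ex=np.array([.9944,.1056,0]);ey=np.array([-.1056,.9944,0]);o=np.array([.5,-.014,.066])
print('button pred',proj(o-.0205*ex))
g=np.array([.5004,-.0138,0])
for s in(-.011,.011):
  for zz in(.048,.066,.085): print('pad',s,zz,proj(g+s*ey-.0237*ex+[0,0,zz]))
im=z['im'];hsv=cv2.cvtColor(im,cv2.COLOR_RGB2HSV);m=(hsv[...,0]>10)&(hsv[...,0]<24)&(hsv[...,1]>100)&(abs(W[...,2]-.066)<.012)
v,u=np.nonzero(m);print(u*5-1325,v*5-1000,np.median(W[m],0))
for (u,v) in ((418,270),(422,300),(440,320),(290,220),(288,190),(450,290)):
    q=W[200+v//5,265+u//5];e=q-o;print((u,v),q.round(4),'gauge',e@ex,e@ey)
E
```

```text
button pred (np.float64(411.84063257655225), np.float64(343.1343723545106))
pad -0.011 0.048 (np.float64(431.6655317707955), np.float64(365.69417490791096))
pad -0.011 0.066 (np.float64(434.85108111673526), np.float64(328.8774810267938))
pad -0.011 0.085 (np.float64(438.3098033460695), np.float64(288.9036166446502))
pad 0.011 0.048 (np.float64(398.92555528474844), np.float64(401.5227362278719))
pad 0.011 0.066 (np.float64(401.70675794407884), np.float64(364.60377918205495))
pad 0.011 0.085 (np.float64(404.72785241908525), np.float64(324.50038837738134))
[400 405 410 395 400 405 410 395 400 405 410 395 400 405] [330 330 330 335 335 335 335 340 340 340 340 345 345 345] [ 0.48186253 -0.01406427  0.06887272]
(418, 270) [ 0.4727 -0.0047  0.1121] gauge -0.02612629096765626 0.012100515476817592
(422, 300) [ 0.4693 -0.004   0.1012] gauge -0.029488195779934268 0.013176474684028794
(440, 320) [ 0.4864 -0.0425  0.0543] gauge -0.016554637728110833 -0.02688502630236678
(290, 220) [0.522  0.0009 0.1095] gauge 0.023491108049837776 0.012536632094319345
(288, 190) [0.5246 0.001  0.1215] gauge 0.026013024137252823 0.012340625770429228
(450, 290) [ 0.4627 -0.0114  0.1046] gauge -0.03686950091779789 0.006485015000015076
```

```bash
python3 - <<'E'
from h import *
s=r.sense();print(s['clock'],s['position'],s['joint_pos'],s['ft_force'],s['gripper_width'])
snap('scene','pics/s4.png')
z=np.load('pics/s4.png.npz');z0=np.load('pics/s3.png.npz')
print(abs(z['im'].astype(int)-z0['im']).mean())
cv2.imwrite('pics/c4.png',cv2.resize(cv2.imread('pics/s4.png')[200:320,265:425],(800,600),interpolation=cv2.INTER_CUBIC))
E
```

```text
2.75 [ 0.50025893 -0.01365412  0.04776725] [-1.59361178e-01  5.30553411e-01  2.00504216e+00  2.24559455e-05
  6.04333487e-01 -2.64311340e-01] [0.89261628 0.1967019  0.29694834] 0.04716198556602905
2.1593153211805554
```

View pics/c4.png

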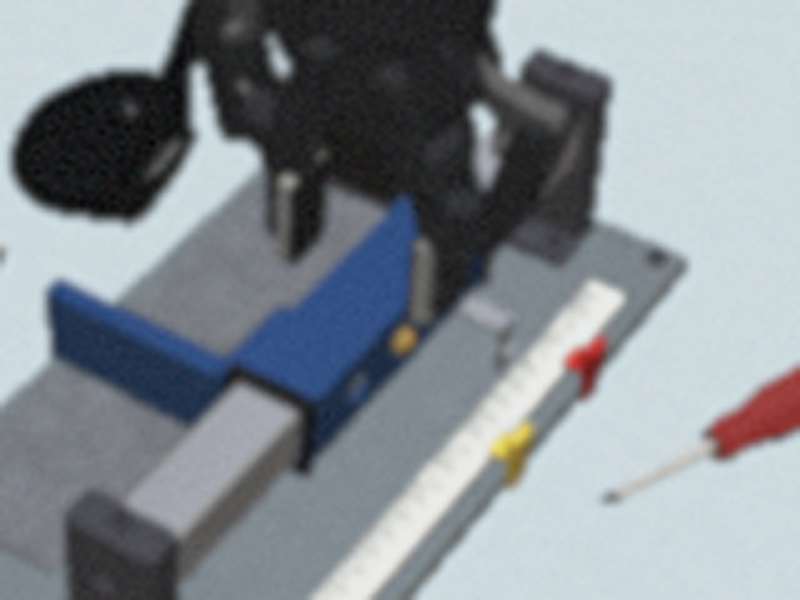

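The front finger ends near (430,330) and the back finger near (290,260). Both look higher than the sensed TCP height of 48 mm. I'll measure the tip heights from depth in the hover picture and in this one.

```bash
python3 - <<'E'
from h import *
ex=np.array([.9944,.1056,0]);ey=np.array([-.1056,.9944,0])
for f,c,tz in(('s2',[.4995,-.0137,0],.154),('s4',[.5003,-.0137,0],.048)):
    z=np.load(f'pics/{f}.png.npz');W=world('scene',z['d']);hsv=cv2.cvtColor(z['im'],cv2.COLOR_RGB2HSV)
    E=W-np.array(c);gx,gy=E@ex,E@ey;h=W[...,2]
    for nm,a,b in(('front',-.065,-.02),('back',.02,.065)):
        m=(z['d']>0)&(gx>a)&(gx<b)&(abs(gy)<.016)&(h>(.087 if f=='s4' else .1))&(h<.26)
        hs=np.sort(h[m]);print(f,nm,'tcp',tz,m.sum(),'lowest z',hs[:6].round(4) if len(hs) else None)
        k=np.argsort(h[m])[:6];v,u=np.nonzero(m);print(list(zip(u[k],v[k])),gx[m][k].round(3),gy[m][k].round(3))
    if f=='s4':
        m=(z['d']>0)&(gx<-.02)&(gx>-.06)&(abs(gy)<.016)&(h>.03);hh=h[m];print(np.histogram(hh,bins=np.arange(.03,.2,.01)))
E
```

```text
s2 front tcp 0.154 421 lowest z [0.2035 0.2042 0.2046 0.2049 0.2061 0.2067]
[(np.int64(368), np.int64(212)), (np.int64(367), np.int64(213)), (np.int64(365), np.int64(214)), (np.int64(366), np.int64(214)), (np.int64(367), np.int64(212)), (np.int64(363), np.int64(213))] [-0.049 -0.05  -0.049 -0.05  -0.049 -0.046] [0.002 0.006 0.01  0.01  0.006 0.012]
s2 back tcp 0.154 431 lowest z [0.204  0.204  0.2042 0.2045 0.2047 0.2052]
[(np.int64(316), np.int64(193)), (np.int64(318), np.int64(192)), (np.int64(316), np.int64(194)), (np.int64(321), np.int64(190)), (np.int64(317), np.int64(193)), (np.int64(320), np.int64(191))] [0.044 0.043 0.042 0.042 0.042 0.041] [ 0.007  0.003  0.009 -0.004  0.007 -0.   ]
s4 front tcp 0.048 1395 lowest z [0.0874 0.0882 0.0886 0.0888 0.0905 0.0907]
[(np.int64(351), np.int64(264)), (np.int64(352), np.int64(263)), (np.int64(350), np.int64(265)), (np.int64(347), np.int64(264)), (np.int64(350), np.int64(264)), (np.int64(348), np.int64(264))] [-0.031 -0.031 -0.031 -0.026 -0.031 -0.028] [0.006 0.004 0.01  0.011 0.01  0.012]
s4 back tcp 0.048 836 lowest z [0.0879 0.0879 0.0893 0.0897 0.0898 0.0899]
[(np.int64(328), np.int64(249)), (np.int64(327), np.int64(250)), (np.int64(328), np.int64(248)), (np.int64(320), np.int64(251)), (np.int64(325), np.int64(251)), (np.int64(326), np.int64(250))] [0.022 0.022 0.023 0.029 0.022 0.022] [-0.003  0.001 -0.004  0.012  0.007  0.003]
(array([  0,   0,   0,   2,   0,   4,  33,  57,  51,  32, 118, 116, 124,
        40,  72, 122]), array([0.03, 0.04, 0.05, 0.06, 0.07, 0.08, 0.09, 0.1 , 0.11, 0.12, 0.13,
       0.14, 0.15, 0.16, 0.17, 0.18, 0.19]))
```

In both pictures the real tips sit about 37–40 mm higher than the reported TCP suggests. Fingers level with the sleeve would hide its front face, and here the button is in plain view. I'll trust the images over the reported height, open up a bit for clearance, and go down in stages while watching the force.

Request:
step_arm(
  deltas=[
    [0,0,0,0,0.6],
    [0,0,0,0,0.6],
    [0,0,-0.01,0,0.6],
    [0,0,-0.02,0,0.6],
    [0,0,-0.02,0,0.6],
    [0,0,-0.02,0,0.6],
  ],
)

```text
clock: 3.4
position: [0.4995, -0.0135, 0.0262]
eef_rot: [0.669, 0.743, -0.0, -0.001]
ft_force: [-0.4, -0.2, -0.6]
gripper_width: 0.0686
gripper_force: 0.0
```

```bash
python3 - <<'E'
from h import *
snap('scene','pics/s5.png')
ex=np.array([.9944,.1056,0]);ey=np.array([-.1056,.9944,0])
z=np.load('pics/s5.png.npz');W=world('scene',z['d']);E=W-np.array([.5,-.014,0]);gx,gy,h=E@ex,E@ey,W[...,2]
m=(gx<-.024)&(gx>-.06)&(abs(gy)<.016)&(h>.03)
k=np.argsort(h[m])[:8];print(h[m][k],gx[m][k],gy[m][k])
cv2.imwrite('pics/c5.png',cv2.resize(cv2.imread('pics/s5.png')[170:320,265:425],(640,600),interpolation=cv2.INTER_CUBIC))
E
```

```text
[0.07036585 0.07089984 0.0715365  0.07395901 0.07426181 0.07435101
 0.07474981 0.07630543] [-0.04185156 -0.04182871 -0.04226551 -0.04215471 -0.04216448 -0.03943723
 -0.04101174 -0.04603188] [0.00368872 0.01035821 0.00786263 0.00799909 0.01135321 0.01340452
 0.01278512 0.00819733]
```

View pics/c5.png

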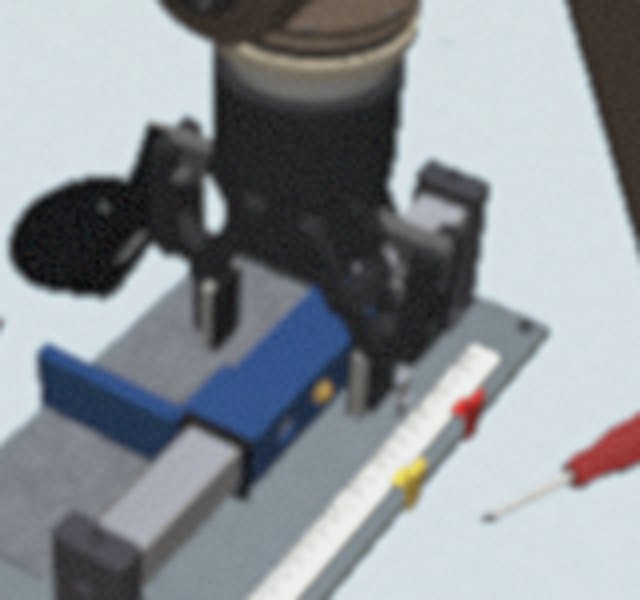

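The front finger is now beside the button (pad tip at (365,405), tip z ≈ 71 mm) and the spacing looks symmetric. I'll go down the remaining 16 mm and close to just clear of the button.

Request:
step_arm(
  deltas=[
    [0,0,-0.008,0,0.6],
    [0,0,-0.016,0,0.6],
    [0,0,-0.016,0,0.1],
    [0,0,-0.016,0,0.1],
    [0,0,-0.016,0,0.1],
  ],
)

```text
clock: 3.95
position: [0.4999, -0.0135, 0.0109]
eef_rot: [0.669, 0.743, 0.0, 0.0]
ft_force: [0.4, 0.1, 0.8]
gripper_width: 0.0474
gripper_force: 0.0
```

Request:
step_arm(
  deltas=[
    [0,0,0,0,-0.05],
    [0,0,0,0,-0.05],
    [0,0,0,0,-0.05],
    [0,0,0,0,-0.05],
  ],
)

```text
clock: 4.35
position: [0.4999, -0.0135, 0.0109]
eef_rot: [0.669, 0.743, 0.0, 0.0]
ft_force: [0.8, -0.3, 0.2]
gripper_width: 0.0404
gripper_force: 0.0
```

```bash
python3 - <<'E'
from h import *
s=r.sense();print(s['position'],s['ft_force'],s['gripper_force'],s['gripper_width'])
snap('scene','pics/s6.png')
ex=np.array([.9944,.1056,0]);ey=np.array([-.1056,.9944,0])
z=np.load('pics/s6.png.npz');W=world('scene',z['d']);E=W-np.array([.5,-.014,0]);gx,gy,h=E@ex,E@ey,W[...,2]
m=(gx<-.022)&(gx>-.06)&(abs(gy)<.016)&(h>.03)
k=np.argsort(h[m])[:8];print(h[m][k],gx[m][k],gy[m][k])
cv2.imwrite('pics/c6.png',cv2.resize(cv2.imread('pics/s6.png')[200:320,285:405],(600,600),interpolation=cv2.INTER_CUBIC))
E
```

```text
[ 0.49989347 -0.01353013  0.01091433] [ 0.84870691 -0.26708434  0.1934941 ] 0.0 0.04038576659119441
[0.05057361 0.0522694  0.05428565 0.05457378 0.05485088 0.05560025
 0.05598408 0.05630253] [-0.02741029 -0.02809462 -0.02493985 -0.02791195 -0.02249735 -0.0327823
 -0.02717873 -0.02887001] [0.00743054 0.01203901 0.01374864 0.01198987 0.0131686  0.00678128
 0.01424428 0.01042932]
```

View pics/c6.png

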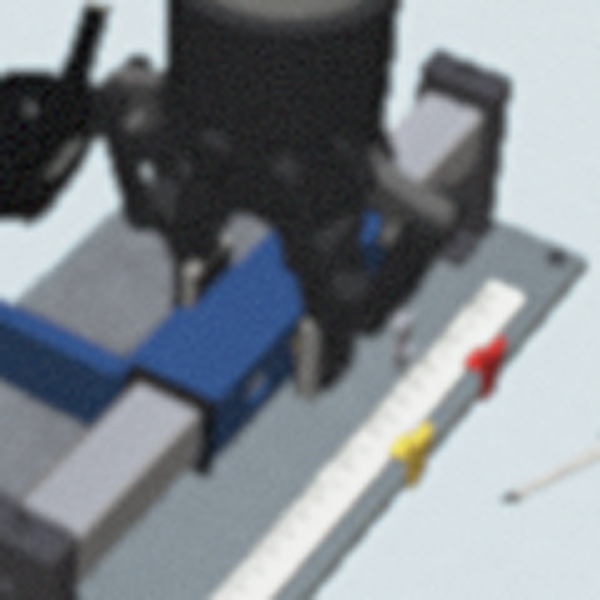

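The front pad now covers the button, with its tip near (315,385) at z ≈ 50 mm. The next hole, at (258,385), is free. Closing gently in stages.

Request:
step_arm(
  deltas=[
    [0,0,0,0,-0.18],
    [0,0,0,0,-0.18],
    [0,0,0,0,-0.18],
  ],
)

```text
clock: 4.7
position: [0.4994, -0.0135, 0.0107]
eef_rot: [0.669, 0.743, -0.0, -0.0]
ft_force: [-3.5, -0.0, 0.0]
gripper_width: 0.0351
gripper_force: 1.5
```

Request:
step_arm(
  deltas=[
    [0,0,0,0,-0.25],
    [0,0,0,0,-0.25],
    [0,0,0,0,-0.25],
  ],
)

```text
clock: 5.0
position: [0.5005, -0.0135, 0.011]
eef_rot: [0.669, 0.743, 0.0, 0.001]
ft_force: [2.5, 1.4, 1.1]
gripper_width: 0.032
gripper_force: 5.7
```

Request:
step_arm(
  deltas=[
    [0,0,0,0,-0.28],
    [0,0,0,0,-0.28],
    [0,0,0,0,-0.28],
  ],
)

```text
clock: 5.3
position: [0.5006, -0.0136, 0.0111]
eef_rot: [0.669, 0.743, 0.001, 0.001]
ft_force: [5.8, 3.1, 2.7]
gripper_width: 0.031
gripper_force: 37.9
```

Request:
step_arm(
  deltas=[
    [0.0001,-0.001,0,0,-0.28],
    [0.0002,-0.002,0,0,-0.28],
    [0.0003,-0.003,0,0,-0.28],
  ],
)

```text
clock: 5.6
position: [0.5009, -0.0163, 0.0111]
eef_rot: [0.669, 0.743, 0.001, 0.001]
ft_force: [6.0, 7.5, 2.8]
gripper_width: 0.0312
gripper_force: 37.7
```

Request:
step_arm(
  deltas=[
    [0.0001,-0.001,0,0,-0.28],
    [0.0002,-0.002,0,0,-0.28],
    [0.0003,-0.003,0,0,-0.28],
  ],
)

```text
clock: 5.9
position: [0.5012, -0.0192, 0.0111]
eef_rot: [0.669, 0.743, 0.001, 0.001]
ft_force: [5.2, 5.1, 2.6]
gripper_width: 0.0314
gripper_force: 37.7
```

Request:
step_arm(
  deltas=[
    [0.0001,-0.001,0,0,-0.28],
    [0.0002,-0.002,0,0,-0.28],
    [0.0003,-0.003,0,0,-0.28],
  ],
)

```text
clock: 6.2
position: [0.5016, -0.0225, 0.0111]
eef_rot: [0.669, 0.743, 0.001, 0.001]
ft_force: [4.8, 3.4, 2.9]
gripper_width: 0.0312
gripper_force: 37.7
```

```bash
cat >> h.py <<'E'
def blue(f):
    z=np.load(f'pics/{f}.png.npz');W=world('scene',z['d']);hsv=cv2.cvtColor(z['im'],cv2.COLOR_RGB2HSV)
    E=W-np.array([.5,-.014,0]);gy=E@np.array([-.1056,.9944,0]);gx=E@np.array([.9944,.1056,0])
    m=(hsv[...,0]>100)&(hsv[...,0]<130)&(hsv[...,1]>130)&(W[...,2]>.05)&(W[...,2]<.09)&(abs(gy)<.1)&(gx>.04)&(gx<.09)
    return m.sum(),np.median(gy[m]).round(4)
E
python3 - <<'E'
from h import *
snap('scene','pics/s7.png')
for f in('s1','s6','s7'):print(f,blue(f))
E
```

```text
s1 (np.int64(224), np.float64(0.0555))
s6 (np.int64(255), np.float64(0.0556))
s7 (np.int64(246), np.float64(0.0465))
```

The sleeve has moved 9 mm with the hand and the button is under the wall. Continuing.

Request:
step_arm(
  deltas=[
    [0.0002,-0.0015,0,0,-0.28],
    [0.0003,-0.003,0,0,-0.28],
    [0.0005,-0.0045,0,0,-0.28],
    [0.0006,-0.006,0,0,-0.28],
    [0.0008,-0.0075,0,0,-0.28],
    [0.001,-0.009,0,0,-0.28],
    [0.0011,-0.0105,0,0,-0.28],
    [0.0013,-0.012,0,0,-0.28],
    [0.0014,-0.013,0,0,-0.28],
    [0.0015,-0.014,0,0,-0.28],
  ],
)

```text
clock: 7.25
position: [0.5031, -0.0365, 0.0111]
eef_rot: [0.669, 0.743, 0.001, 0.001]
ft_force: [4.8, 3.9, 2.5]
gripper_width: 0.0315
gripper_force: 37.7
```

Request:
step_arm(
  deltas=[
    [0.0001,-0.0006,0,0,-0.28],
    [0.0001,-0.0012,0,0,-0.28],
    [0.0002,-0.0018,0,0,-0.28],
    [0.0003,-0.0024,0,0,-0.28],
  ],
)

```text
clock: 7.65
position: [0.5033, -0.039, 0.0111]
eef_rot: [0.669, 0.743, 0.001, 0.001]
ft_force: [4.7, 3.1, 3.9]
gripper_width: 0.0313
gripper_force: 37.7
```

Request:
step_arm(
  deltas=[
    [0.0001,-0.0005,0,0,-0.28],
    [0.0001,-0.001,0,0,-0.28],
    [0.0002,-0.0015,0,0,-0.28],
    [0.0002,-0.002,0,0,-0.28],
  ],
)

```text
clock: 8.05
position: [0.5035, -0.0411, 0.0111]
eef_rot: [0.669, 0.743, 0.0, 0.001]
ft_force: [5.2, 0.0, 3.8]
gripper_width: 0.0318
gripper_force: 37.7
```

Request:
step_arm(
  deltas=[
    [0.0001,-0.0005,0,0,-0.28],
    [0.0001,-0.001,0,0,-0.28],
    [0.0002,-0.0015,0,0,-0.28],
  ],
)

```text
clock: 8.35
position: [0.5038, -0.0428, 0.0111]
eef_rot: [0.669, 0.743, 0.0, 0.001]
ft_force: [4.7, -2.1, 2.0]
gripper_width: 0.0313
gripper_force: 37.7
```

Request:
step_arm(
  deltas=[
    [0.0001,-0.0005,0,0,-0.28],
    [0.0001,-0.001,0,0,-0.28],
    [0.0001,-0.001,0,0,-0.28],
  ],
)

```text
clock: 8.65
position: [0.5038, -0.0438, 0.0111]
eef_rot: [0.669, 0.743, 0.0, 0.001]
ft_force: [5.4, 0.1, 4.3]
gripper_width: 0.0314
gripper_force: 37.6
```

```bash
python3 - <<'E'
from h import *
snap('scene','pics/s8.png');print(blue('s8'),r.sense()['ft_force'])
cv2.imwrite('pics/c8.png',cv2.resize(cv2.imread('pics/s8.png')[200:320,285:405],(600,600),interpolation=cv2.INTER_CUBIC))
E
```

```text
(np.int64(241), np.float64(0.0251)) [ 5.00738691 -0.51354354  2.84160882]
```

View pics/c8.png

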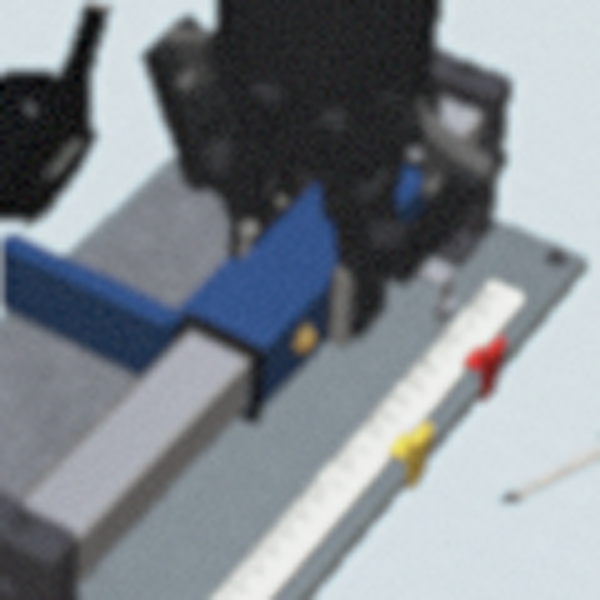

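The brass button has popped out through the next hole, at (305,340), and the pointer at (440,280) stands level with the red tab. I'll check the stop gently, then tug back.

Request:
step_arm(
  deltas=[
    [0.0,-0.0004,0,0,-0.28],
    [0.0001,-0.0008,0,0,-0.28],
    [0.0001,-0.0008,0,0,-0.28],
  ],
)

```text
clock: 9.0
position: [0.5039, -0.0444, 0.0111]
eef_rot: [0.669, 0.743, 0.0, 0.001]
ft_force: [5.6, 3.0, 3.4]
gripper_width: 0.0315
gripper_force: 37.7
```

Request:
step_arm(
  deltas=[
    [-0.0001,0.0005,0,0,-0.28],
    [-0.0001,0.001,0,0,-0.28],
    [-0.0002,0.0015,0,0,-0.28],
    [-0.0002,0.0015,0,0,-0.28],
  ],
)

```text
clock: 9.4
position: [0.5038, -0.0435, 0.0111]
eef_rot: [0.669, 0.743, 0.0, 0.001]
ft_force: [5.1, -4.6, 3.1]
gripper_width: 0.0314
gripper_force: 37.6
```

Request:
step_arm(
  deltas=[
    [0,0.0002,0,0,-0.28],
    [0,0.0003,0,0,-0.28],
    [0,0.0003,0,0,-0.28],
  ],
)

```text
clock: 9.7
position: [0.5038, -0.0434, 0.0111]
eef_rot: [0.669, 0.743, 0.0, 0.001]
ft_force: [4.3, -7.8, 2.2]
gripper_width: 0.0312
gripper_force: 37.6
```

Request:
step_arm(
  deltas=[
    [0,0.0001,0,0,-0.28],
    [0,0.0001,0,0,-0.28],
    [0,0.0001,0,0,-0.28],
  ],
)

```text
clock: 10.0
position: [0.5038, -0.0434, 0.0111]
eef_rot: [0.669, 0.743, 0.0, 0.001]
ft_force: [4.6, -8.0, 3.4]
gripper_width: 0.0312
gripper_force: 37.6
```

The button holds at about 8 N without moving. Unloading, letting go and rising clear.

Request:
step_arm(
  deltas=[
    [0,-0.0003,0,0,-0.28],
    [0,-0.0006,0,0,-0.28],
    [0,-0.0006,0,0,-0.2],
    [0,-0.0006,0,0,0],
    [0,-0.0006,0,0,0.6],
    [0,-0.0006,0,0,0.6],
    [0,-0.0006,0,0,0.6],
    [0,-0.0006,0,0,0.6],
    [0,-0.0006,0.02,0,0.6],
    [0,-0.0006,0.05,0,0.6],
    [0,-0.0006,0.09,0,0.6],
    [0,-0.0006,0.13,0,0.6],
  ],
)

```text
clock: 11.2
position: [0.5025, -0.0428, 0.142]
eef_rot: [0.669, 0.743, -0.0, -0.0]
ft_force: [0.5, -0.1, -1.0]
gripper_width: 0.0681
gripper_force: 0.0
```

Request:
step_arm(
  deltas=[
    [0,0,0.03,0,0.6],
    [0,0,0.03,0,0.6],
    [0,0,0.03,0,0.6],
  ],
)

```text
clock: 11.5
position: [0.5028, -0.0429, 0.171]
eef_rot: [0.669, 0.743, 0.0, 0.0]
ft_force: [-0.1, 0.2, 0.0]
gripper_width: 0.0686
gripper_force: 0.0
```

```bash
python3 - <<'E'
from h import *
snap('scene','pics/s9.png');print(blue('s8'),blue('s9'),r.sense()['ft_force'])
cv2.imwrite('pics/c9.png',cv2.resize(cv2.imread('pics/s9.png')[180:360,200:440],(800,600),interpolation=cv2.INTER_CUBIC))
E
```

```text
(np.int64(241), np.float64(0.0251)) (np.int64(216), np.float64(0.0248)) [-0.04790919 -0.33655687 -0.79379682]
```

View pics/c9.png

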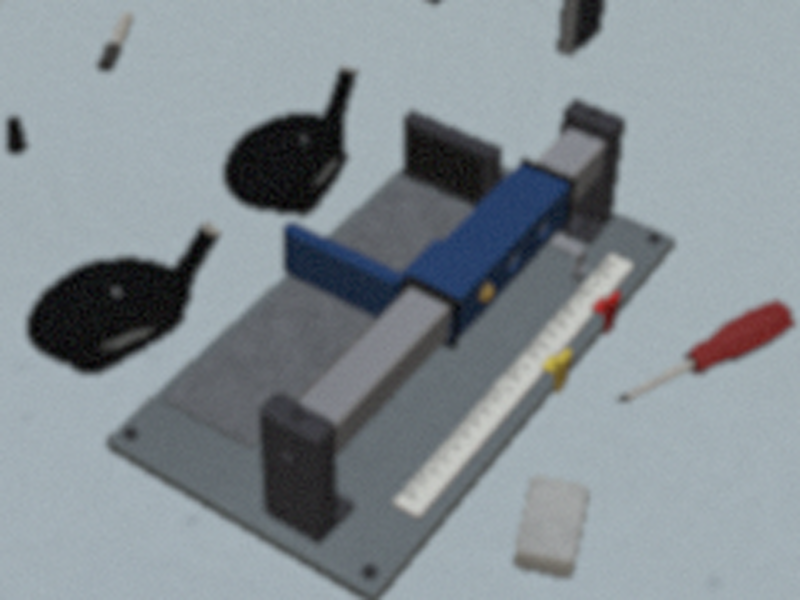

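The button is out in the +y hole at (487,292), the pointer at (580,265) points at the red tab at (607,308), the hand is clear, and the bystanders look undisturbed.

```bash
python3 -c "
from station import r
print(r.hand_in())"
```

```text
the job is handed in; nothing more can be done
None
```

The toe stop is set one click towards the red tab: the sleeve moved about 30 mm, the button popped out and held an 8 N back-tug, the hand let go clear of everything, and the job is handed in (verdict not shown).

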